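Lock the microscope stage for transport with its drive stopped

ROBOT

A 6-joint arm with a two-finger parallel gripper is mounted at the origin on the work surface. World frame = base frame: x ahead of the robot, y to its left, z up, the work surface at z = 0. Lengths are in m, angles in rad, forces in N, time in s.
With the tool pointing down it reaches from about 0.275 to 0.825 m from the base axis. Payload 4.9 kg.
Tool frame: the origin (TCP) lies midway between the tips of the shut fingers; the grasp point (between the pads) lies 19 mm behind it (grip_point_offset is the distance from the TCP to the grasp point, in m); z points along the fingers, x is the direction in which the jaws open and shut, and the axes are right-handed (so a half turn about z gives the same grasp; the last joint's range is limited). The gripper opens to 85 mm and grips with 20 to 120 N. Pads are 22 mm wide; open, the fingers measure 114 mm over their backs; the gripper's body (76 mm by 85 mm) begins 54 mm behind the grasp point. The pads swing forward as they close: fully open they stand 13 mm farther back than shut.
Start: joints at [1.08, 0.326, -0.193, 1.052, 0, 1.437], TCP at [0.192, 0.515, 0.199] pointing down, gripper open.
Joint ranges: [-2.65, 2.65], [-0.97, 1.79], [-1.3, 1.35], [-1.93, 2.1], [-1.47, 1.37], [-3.14, 3.14]. Speed limits (rad/s): [2.57, 2.57, 3.14, 3.14, 3.14, 3.14].

INTERFACE

Orientations are given as a rotation vector (axis times angle).
In Python, from cell import * gives the robot as it stands. Calls block until the motion is done:
- movep(position, orientation): joint-space move of the TCP to a pose.
- move_l(position, velocity=0.15, rot=None, until_force=None): straight line of the TCP; rot=None keeps the orientation; velocity is the mean speed in m/s. With until_force (N) it stops when the force on the tool has changed by that much, and returns True; else False.
- set_joints(angles): joint-space move.
- let_go() and grab(newtons=None): open the fingers fully, or close them until they stop; newtons is the grip in N (None keeps the last).
- sleep(seconds).
- ik(position, orientation): joint angles nearest the present ones, or None.
- get_state(): the state.
- grab_frame(name): name is "scene" or "side" or "wrist"; returns a dict with "img" (400x640x3 uint8, red, green, blue), "fx", "fy", "cx", "cy" (pixels), "cam_to_world" (4x4, takes a point from camera to world coordinates); the wrist camera has in their place "T_tool_cam" (4x4, takes a point from camera to tool coordinates, whose origin is the TCP and whose axes are the tool frame's). Camera axes: x right, y down, z forward; pixel columns grow to the right and rows downward; lengths in m; the calibration is good to about 2 mm. The wrist camera is an equidistant fisheye: a pixel r from the principal point sees the ray r / f radians off the axis. A picture is of the moment at which its call begins: read the wrist's pose just before it. There is no depth.
A pose or a line that the arm cannot do raises MotionError and nothing moves.
- sign_off(): hands the job in, once; it reports no verdict.
Trained networks look in the newest picture that a camera, given by its name, has taken for a name from the list of things; names that differ only in an ending like _2 or _b are one class to them, and where a whole thing is asked for, a point or a joint stands for the part that bears it (a point fixed in the world has none). Each returns a list of dicts, best first, with "score" (0 to 1); they miss things now and then, are a little off and sometimes report something else, mostly with a low value. They report only what shows in the picture. A call takes as long as a camera call.
- spot_in(camera, name): "centre" ([column, row] in pixels, amid what is visible of it).
- silhouettes(camera, name): "mask" (400x640 bool, what is visible of it) and "centre" ([column, row] in pixels, amid what is visible of it).
- tip_of(camera, name): "centre" ([column, row] in pixels: a listed point, or the origin of a listed thing).
The state is a dict: "clock": time; "q": joint angles; "joint_velocities": joint speeds; "tau": joint torques, N m; "position": TCP position; "eef_rot": TCP orientation; "contact_force": force on the tool from outside, world axes, zero at the start; "wrist_torque": the same for the moment, N m; "finger_gap": opening from 0.0 (shut) to 1.0 (fully open).
Only numpy, scipy, OpenCV 4.12 (cv2) and the standard library are available. Lean on these libraries where they do the work, as an engineer would, in place of code of your own. Each camera call takes 0.05 s, during which the arm holds its last target. There are 200 camera calls.

TASK

Get the motorised microscope stage ready to be carried: press the mushroom stop on the stage's stop box until it latches down, and only then slide the stage's transport lock all the way to its end stop. When the lock is home, turn the mushroom head clockwise so that the stop is released and pops fully up again, let go, and leave the other things on the bench (dish, bottle, canister, tip box) where they stand.

Things in the scene. Friction and masses are not known exactly. Their poses are not given: they have to be found in the camera images.
- stop_box: Stop box, fixed: white box 120 (x) by 80 (y) by 50 mm high, origin at the centre of its underside. The mushroom head is on its top at x = -20, y = 0 mm; a small fixed ball joystick (collar 20 mm, ball 14 mm, top 37 mm above the box) at x = +42, y = 0. It stands left, middle-far or right on the bench, having swapped places with the stage and the dial box.
- stop_top (a point): Top centre of the mushroom head, moving with it; z up. The head is a round black disc 40 mm across, 20 mm thick (upright rim 3 to 14 mm above its underside, bevelled above), with a thin grey strip flat across its top, on a stem of 18 mm. Up, its top is 84 and its underside 64 mm above the bench; latched, both are 8 mm lower.
- stop_press (a joint): How far the mushroom head is pressed (m): 0 up, 0.008 fully down and latched (hard stop). The spring resists with up to 7 N (most at 2 to 3 mm); past a dead centre at 6 mm it snaps down by itself and holds at 0.008 with about 4 N. Let go before that, it springs back up.
- stop_turn (a joint): Turn of the head about its vertical axis (rad), clockwise seen from above: 0 at rest, hard stop at 1.2. A light spring (0.015 rising to 0.08 N m) turns it back when let go. Latched, turning lifts it off its catch by 4 mm per rad; beyond 0.4 to 0.6 rad (1.0 to be sure) the catch is free and the head springs up, at the latest when let go. It may be gripped across any diameter.
- stage: Motorised microscope stage, fixed: aluminium base 170 (x) by 130 (y) by 30 mm high, origin at the centre of its underside. On it: dark carriage plate 110 by 80 by 18 mm high centred at y = +24 mm; black motor block (18 mm, 16 high) at x = -70, y = 24; the lock's slot along x at y = -48; steel end stop bracket (10 by 26, 16 mm high) at x = +52, y = -48, the locked end.
- lock_top (a point): Top centre of the transport lock's grip: an upright black block 16 mm (along the slide) by 12 mm (across), its top 66 mm above the bench, on a foot 26 by 12 mm that ends 8 mm above the stage's base. It is at x = -27 mm + joint value, y = -48 mm in the stage's frame; axes as the stage's.
- lock (a joint): Position of the transport lock (m): 0 is the free end, 0.050 the locked end at the end stop bracket; it grows towards the stage's +x. It starts between 0 and 0.018 and stays where it is left; about 2.5 N moves it. It counts as home within 3 mm of the end.
- dial_box: Not part of the job: fixed white box 90 by 80 by 60 mm with a plain black dial, 48 mm in diameter and 16 mm high, flat on its top (no stem below it). Origin at the centre of its underside.
- oil_bottle: Bystander: loose brown glass jar, 36 mm in diameter, 85 mm high, standing close beside the stop box. Origin at the centre of its underside.
- canister: Bystander: loose aluminium canister, 32 mm in diameter, 56 mm high, standing beside the stage on the lock's side. Origin at the centre of its underside.
- dish: Bystander: loose clear dish with lid, 55 mm in diameter, 14 mm high, lying on the stage's carriage plate (48 mm above the bench). Origin at the centre of its underside.
- tip_box: Bystander: loose closed grey box 70 by 50 by 45 mm high, between the left and the middle-far place. Origin at the centre of its underside.

How it is judged:
By the outcome, as a careful person would: the job done as asked, in the order asked, and still so for the second after the job is handed in, with the robot touching nothing.
It also fails if it takes over 51 s, if anything falls off the work surface, if the arm or the gripper's body presses on something with over 40 N, if the wrist force passes 120 N, or if a joint passes its speed limit or range.

## Working session

There is one attempt and no reset: what is moved stays moved. The work goes in short steps, each a Python script; the robot and the scene stay as the last script left them, time stands still between calls to the robot, and variables do not carry over. Pictures are saved under pics/ and viewed, about 8 in all and at most 12, crops included, and the job is handed in when it is done.

```bash
mkdir -p pics
cat > h.py <<'E'
from cell import *
import numpy as np, cv2
from scipy.spatial.transform import Rotation as R
def save(f,n): cv2.imwrite(f'pics/{n}.png',f['img'][:,:,::-1])
def ray(f,px,T=None):
    u=(px[0]-f['cx'])/f['fx'];v=(px[1]-f['cy'])/f['fy']
    if T is None: d=np.array([u,v,1.]);M=np.array(f['cam_to_world'])
    else:
        r=np.hypot(u,v);d=np.array([u/r*np.sin(r),v/r*np.sin(r),np.cos(r)]) if r>1e-9 else np.array([0,0,1.])
        M=T@np.array(f['T_tool_cam'])
    return M[:3,3],M[:3,:3]@d
def hit(f,px,z,T=None):
    o,d=ray(f,px,T);return o+d*(z-o[2])/d[2]
def tool():
    s=get_state();T=np.eye(4);T[:3,:3]=R.from_rotvec(s['eef_rot']).as_matrix();T[:3,3]=s['position'];return T
def down(a): # tool x axis at world angle a, z down
    c,s=np.cos(a),np.sin(a)
    return R.from_matrix(np.array([[c,s,0],[s,-c,0],[0,0,-1.]])).as_rotvec()
E
python3 - <<'E'
from h import *
zs=dict(stop_top=.084,lock_top=.066,stage=0,stop_box=0,oil_bottle=0,canister=0,dish=.048,tip_box=0,dial_box=0)
ims=[]
for c in('scene','side'):
    f=grab_frame(c);ims.append(f['img'])
    save(f,c)
    for n,z in zs.items():
        for r in tip_of(c,n)[:2]: print(c,n,round(r['score'],2),np.round(r['centre']),hit(f,r['centre'],z).round(4))
s=get_state();print(s)
E
```

```text
scene stop_top 0.59 [344. 202.] [0.5651 0.0371 0.084 ]
scene lock_top 0.51 [225. 211.] [ 0.397  -0.2577  0.066 ]
scene stage 0.9 [238. 233.] [ 0.4397 -0.2486  0.    ]
scene stage 0.59 [338. 223.] [0.5726 0.0183 0.    ]
scene stop_box 0.64 [336. 225.] [0.5731 0.0106 0.    ]
scene oil_bottle 0.5 [362. 225.] [0.6153 0.0736 0.    ]
scene canister 0.74 [217. 221.] [ 0.3677 -0.2823  0.    ]
scene dish 0.82 [239. 230.] [ 0.4625 -0.2503  0.048 ]
scene tip_box 0.6 [396. 213.] [0.6392 0.1876 0.    ]
scene dial_box 0.87 [377. 166.] [0.4582 0.2564 0.    ]
side stop_top 0.74 [290. 190.] [0.4438 0.0935 0.084 ]
side stop_top 0.47 [334. 198.] [0.5546 0.0342 0.084 ]
side lock_top 0.67 [280. 282.] [ 0.3927 -0.2539  0.066 ]
side lock_top 0.55 [290. 191.] [0.4455 0.1224 0.066 ]
side stage 0.95 [304. 304.] [ 0.4409 -0.254   0.    ]
side stop_box 0.87 [340. 231.] [0.5651 0.0035 0.    ]
side oil_bottle 0.7 [354. 215.] [0.6201 0.0741 0.    ]
side oil_bottle 0.7 [335. 200.] [0.5801 0.1654 0.    ]
side canister 0.64 [265. 321.] [ 0.3573 -0.2906  0.    ]
side dish 0.72 [315. 282.] [ 0.4661 -0.2442  0.048 ]
side tip_box 0.8 [351. 189.] [0.6402 0.2242 0.    ]
side dial_box 0.55 [292. 191.] [0.4569 0.2411 0.    ]
side dial_box 0.46 [350. 187.] [0.6417 0.2363 0.    ]
{'clock': 1.0, 'q': array([ 1.07981726e+00,  3.26177054e-01, -1.92567330e-01,  1.05193409e+00,
        1.15669057e-05,  1.43659198e+00]), 'joint_velocities': array([-0.00031191, -0.00108759, -0.00078393, -0.00059796, -0.00041657,
        0.00177252]), 'tau': array([-5.94049161e-04, -4.43330455e+01,  2.62763000e+01,  9.13640815e-04,
       -2.80953373e-04,  1.02249729e-05]), 'position': array([0.19211003, 0.51543092, 0.19900577]), 'eef_rot': array([-2.58031584e+00, -1.79197451e+00, -1.56536159e-04]), 'contact_force': array([-0.28052124,  0.68098826, -0.95222884]), 'wrist_torque': array([ 0.00118621,  0.06204085, -0.00537881]), 'finger_gap': 0.9996505071319591}
```

View pics/scene.png

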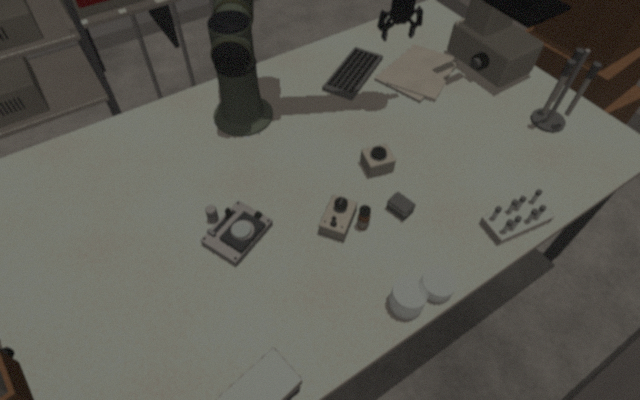

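View pics/side.png

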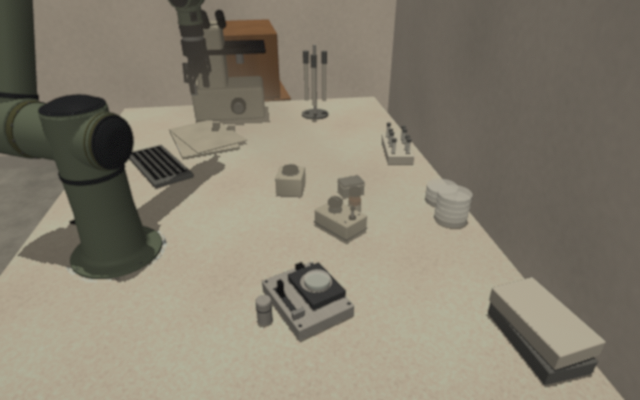

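The scene shows the stop box in the middle (head about (341,204), joystick (334,222)) with the bottle at (363,216). The stage is on the right, with the lock at (226,212), the end bracket near (212,232) and the canister at (212,214). The dial box is on the left. Next I look at both from close by.

```bash
cat >> h.py <<'E'
def look(name,things):
    sleep(0.3);T=tool();f=grab_frame('wrist');save(f,name)
    for n,z in things.items():
        for r in tip_of('wrist',n)[:2]: print(n,round(r['score'],2),np.round(r['centre']),hit(f,r['centre'],z,T).round(4))
    np.savez(f'pics/{name}.npz',T=T,**{k:np.array(f[k]) for k in('fx','fy','cx','cy','T_tool_cam')})
    return f,T
E
python3 - <<'E'
from h import *
movep([.50,-.0,.27],down(np.pi/2)); print(get_state()['clock'])
f,T=look('w1',dict(stop_top=.084,stop_box=0,oil_bottle=0,tip_box=0))
print(np.array(f['T_tool_cam']).round(3),f['fx'],get_state()['q'].round(2))
movep([.40,-.25,.25],down(np.pi/2)); print(get_state()['clock'])
look('w2',dict(lock_top=.066,stage=0,dish=.048,canister=0)); print(get_state()['q'].round(2))
E
```

```text
3.1667
stop_top 0.64 [346. 224.] [0.5583 0.0362 0.084 ]
stop_box 0.94 [330. 209.] [0.5645 0.0198 0.    ]
oil_bottle 0.85 [365. 243.] [0.6195 0.0754 0.    ]
tip_box 0.83 [444. 250.] [0.6353 0.2122 0.    ]
[[ 1.    -0.     0.     0.   ]
 [ 0.     0.964  0.266 -0.067]
 [-0.    -0.266  0.964 -0.174]
 [ 0.     0.     0.     1.   ]] 309.70691628693146 [-0.15  0.19 -0.19  1.19 -0.   -0.15]
4.7667
lock_top 0.73 [315. 170.] [ 0.3921 -0.2523  0.066 ]
stage 0.56 [317. 198.] [ 0.4429 -0.2498  0.    ]
stage 0.23 [290. 139.] [ 0.3601 -0.286   0.    ]
dish 0.78 [320. 230.] [ 0.4729 -0.2462  0.048 ]
canister 0.88 [290. 136.] [ 0.3554 -0.2864  0.    ]
canister 0.32 [318. 172.] [ 0.406  -0.2483  0.    ]
[-0.71  0.15 -0.29  1.13  0.   -0.72]
```

View pics/w1.png

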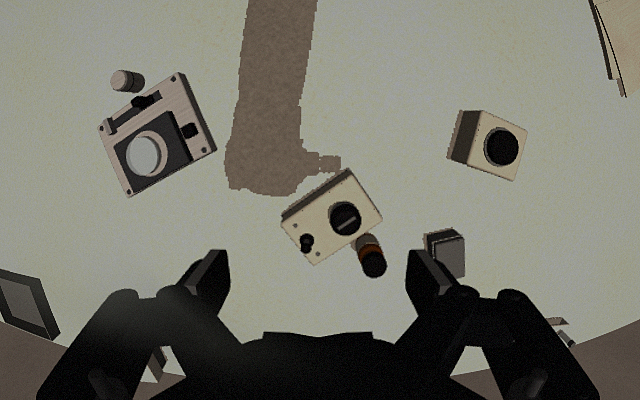

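View pics/w2.png

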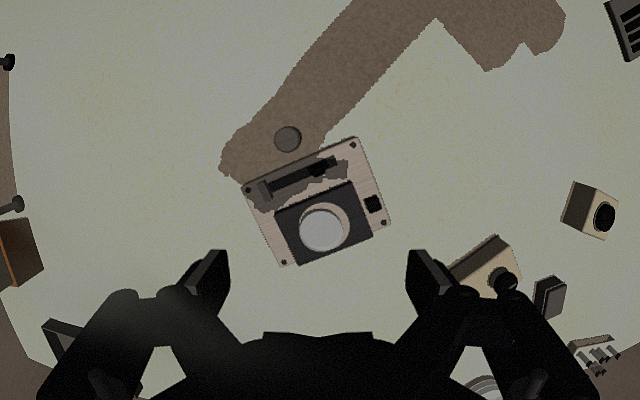

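w1: the stop box has its head at about (345,219), joystick at (306,241) and bottle at (370,255). w2: the stage has its lock near (320,168), end bracket at (259,189), canister at (287,138) and motor at (373,204). I want an enlarged crop of the lock.

Run:
```python
import cv2,numpy as np
a=cv2.imread('pics/w1.png')[160:290,270:400];b=cv2.imread('pics/w2.png')[125:275,235:395]
k=4
a=cv2.resize(a,(390,390),interpolation=2);b=cv2.resize(b,(400,375),interpolation=2)
o=np.zeros((390,790,3),np.uint8);o[:,:390]=a;o[:375,390:]=b
cv2.imwrite('pics/c1.png',cv2.convertScaleAbs(o,alpha=1.5,beta=20))
```

```text
(no output)
```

View pics/c1.png

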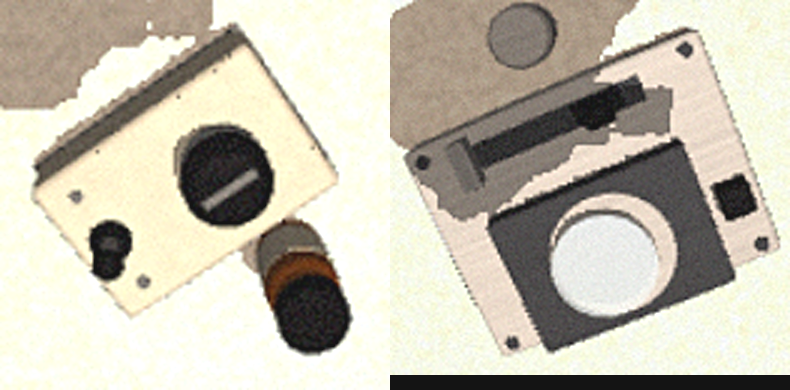

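Run:
```python
import sys
from h import *
def L(n):
    d=np.load(f'pics/{n}.npz');return {k:d[k] for k in d.files},d['T']
f,T=L('w1')
P=lambda p,z:hit(f,p,z,T)[:3].round(4)
print('strip',P((347,222.5),.084),'rim',P((345.3,218.3),.074),'joy ball',P((306.3,240),.080),'joycollar',P((306,248),.05))
c=np.array([P(p,.05) for p in((350.7,175),(381.7,220.7),(315,265),(281.7,221.7))]);print(c,c.mean(0))
f,T=L('w2')
print('lock',P((317,168.2),.066),'bracket',P((265.8,191),.046),'motor',P((373.5,204),.046))
c=np.array([P(p,.03) for p in((241,185),(357,137),(390,223),(282,267))]);print(c,c.mean(0))
for i in range(4):
    d=c[(i+1)%4]-c[i];print(np.hypot(*d[:2]),np.degrees(np.arctan2(d[1],d[0])))
```

```text
strip [0.557  0.0372 0.084 ] rim [0.5549 0.0359 0.074 ] joy ball [ 0.5819 -0.0133  0.08  ] joycollar [ 0.6061 -0.015   0.05  ]
[[ 0.5038  0.0439  0.05  ]
 [ 0.5664  0.0884  0.05  ]
 [ 0.6325 -0.0026  0.05  ]
 [ 0.5676 -0.0474  0.05  ]] [0.567575 0.020575 0.05    ]
lock [ 0.39   -0.2495  0.066 ] bracket [ 0.422  -0.3143  0.046 ] motor [ 0.4389 -0.177   0.046 ]
[[ 0.4174 -0.3504  0.03  ]
 [ 0.355  -0.1986  0.03  ]
 [ 0.4704 -0.1493  0.03  ]
 [ 0.537  -0.2994  0.03  ]] [ 0.44495  -0.249425  0.03    ]
0.16412495239907915 112.34595582782956
0.1254896410067381 23.13264374203269
0.16421196667721877 -66.07293783072166
0.13001984463919347 -156.9055624751674
```

```bash
python3 - <<'E'
from h import *
H=[.5563,.0368]; a=np.radians(160)
for k in (160,-20):
    q=ik([*H,.15],down(np.radians(k)));print(k,None if q is None else np.round(q,2), end=' ')
    q=ik([*H,.05],down(np.radians(k-66)));print(None if q is None else np.round(q,2))
grab(20)
movep([*H,.13],down(a))
r=move_l([*H,.0925],.1)
r=move_l([*H,.070],.02,until_force=18)
s=get_state();print(r,s['position'].round(4),s['contact_force'].round(1),s['clock'])
move_l([*H,.125],.1)
T=None
B=[.50,.0,.25]
movep(B,down(np.pi/2))
look('w3',dict(stop_top=.076)); print(get_state()['clock'])
E
python3 - <<'E'
import cv2
b=cv2.imread('pics/w3.png')[150:290,250:420]
cv2.imwrite('pics/c3.png',cv2.convertScaleAbs(cv2.resize(b,(680,560),interpolation=2),alpha=1.5,beta=20))
E
```

```text
160 [-0.07  0.38 -0.25  0.94  0.   -1.29] [-0.07  0.48 -0.37  0.72 -0.   -0.14]
-20 [-0.07  0.38 -0.25  0.94  0.    1.85] [-0.07  0.48 -0.37  0.72  0.    3.01]
False [0.5564 0.0368 0.0701] [-0.1  0.7 -0.4] 9.1917
stop_top 0.62 [347. 231.] [0.5635 0.0364 0.076 ]
11.35
```

View pics/c3.png

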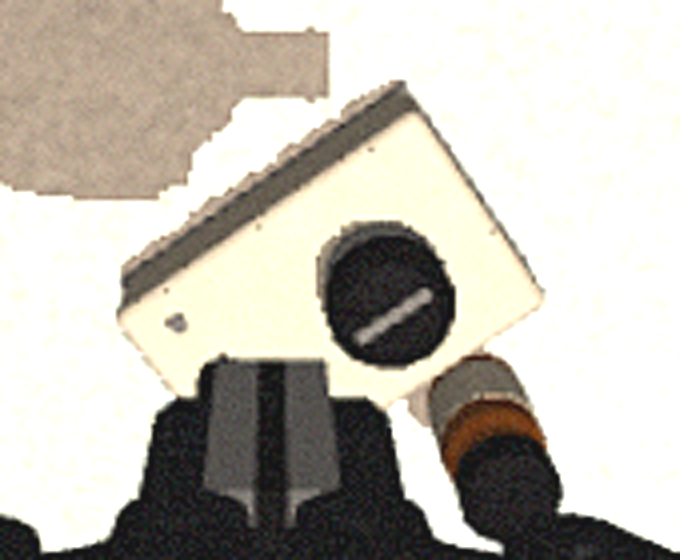

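In c3 the head is at about (347,225) with its strip at (348,229.5). No contact force was registered, so I check the height and take a side view with the tip at the head.

Run:
```python
from h import *
d=np.load('pics/w3.npz');f={k:d[k] for k in d.files};T=d['T']
for z in(.084,.076):print(z,hit(f,(348.3,229.5),z,T))
d=np.load('pics/w1.npz');f1={k:d[k] for k in d.files}
print(hit(f1,(347,222.5),.084,d['T']))
print(get_state()['finger_gap'],get_state()['position'])
H=[.5563,.0368]; a=np.radians(160)
movep([*H,.12],down(a));
r=move_l([*H,.070],.05,until_force=10)
s=get_state();print(r,s['position'].round(4),s['contact_force'].round(1),s['finger_gap'])
f=grab_frame('side');g=grab_frame('scene');print(get_state()['clock'])
A=cv2.resize(f['img'][140:260,270:400],(390,360),interpolation=2);B=cv2.resize(g['img'][140:260,280:410],(390,360),interpolation=2)
cv2.imwrite('pics/c4.png',cv2.convertScaleAbs(np.hstack([A,B])[:,:,::-1],alpha=1.5,beta=10))
```

```text
0.084 [0.55848506 0.03668859 0.084     ]
0.076 [0.56143195 0.03754314 0.076     ]
[0.55704014 0.03724074 0.084     ]
-0.00031401886574639607 [4.99953236e-01 8.97727553e-05 2.49724891e-01]
False [0.5566 0.0368 0.0703] [ 0.7 -0.6  0.6] 0.005806286208082131
13.6583
```

View pics/c4.png

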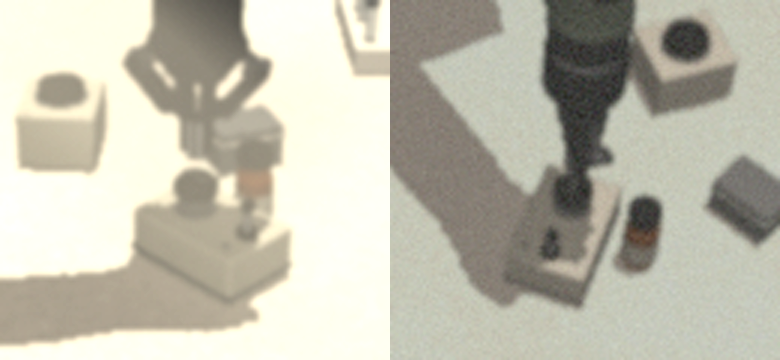

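```bash
cat >> h.py <<'E'
def proj(f,p):
    M=np.linalg.inv(np.array(f['cam_to_world']));c=M[:3,:3]@p+M[:3,3];return np.array([f['fx']*c[0]/c[2]+f['cx'],f['fy']*c[1]/c[2]+f['cy']])
E
python3 - <<'E'
from h import *
f=grab_frame('side');g=grab_frame('scene')
s=get_state();t=s['position'];print(t,s['q'].round(3))
p=proj(f,t);print('side tcp',p,(p-[270,140])*3)
p=proj(g,t);print('scene tcp',p,(p-[280,140])*3)
for z in(.084,.076):
  h=np.array([.5563,.0368,z]);print(z,(proj(f,h)-[270,140])*3,(proj(g,h)-[280,140])*3)
print('side cam',np.array(f['cam_to_world'])[:3,3],'scene',np.array(g['cam_to_world'])[:3,3])
E
```

```text
[0.55654674 0.03679303 0.07032367] [-0.066  0.458 -0.351  0.762 -0.    -1.288]
side tcp [334.88858571 202.12560768] [194.66575712 186.37682305]
scene tcp [341.53944255 203.1369712 ] [184.61832766 189.41091359]
0.084 [194.61535454 172.95916755] [185.26581426 180.83544007]
0.076 [194.48211511 180.83820817] [184.80278563 185.76602216]
side cam [ 0.38047291 -0.93267791  0.655973  ] scene [ 1.14618685 -0.45218004  1.11129719]
```

Projected into the side image, the TCP should be at crop row 186, but the visible fingertips end at about row 157. The tips are therefore roughly 2–3 cm above the reported TCP. I continue down by force.

Run:
```python
from h import *
H=[.5563,.0368]
r=move_l([*H,.040],.03,until_force=4)
s=get_state();print(r,s['position'].round(4),s['contact_force'].round(1))
z0=s['position'][2]
if r:
    for k in range(8):
        r=move_l([*H,z0-.002*(k+1)],.02,until_force=18);s=get_state();print(r,s['position'][2].round(4),s['contact_force'].round(1))
        if r: break
    print(s['clock'])
f=grab_frame('side');g=grab_frame('scene')
A=cv2.resize(f['img'][140:260,270:400],(390,360),interpolation=2);B=cv2.resize(g['img'][140:260,280:410],(390,360),interpolation=2)
cv2.imwrite('pics/c5.png',cv2.convertScaleAbs(np.hstack([A,B])[:,:,::-1],alpha=1.5,beta=10))
```

```text
True [0.5558 0.0368 0.0503] [0.3 1.1 2.5]
False 0.0486 [-2.3 -0.6  6.7]
False 0.0462 [-1.1 -0.1  2.4]
False 0.044 [-1.1 -0.8  0. ]
False 0.0432 [-2.8 -0.6  9.8]
False 0.0429 [-7.  -0.4 22.2]
False 0.0426 [-11.1   0.6  35.4]
False 0.0423 [-16.3  -0.2  49.4]
False 0.0421 [-19.9   0.5  61.3]
16.45
```

The force curve shows contact at TCP z of about 0.0505, the snap, then the hard stop at 0.0435. So the real fingertips are about 32.5 mm behind the reported TCP, and I'll correct for that from here. Next I lift and push the lock.

```bash
cat >> h.py <<'E'
DZ=.0325  # real tips are this far above the reported TCP
def P3(xy,ztip): return [xy[0],xy[1],ztip-DZ]
SC=np.array([.4445,-.2497]);SA=np.radians(-67);SX=np.array([np.cos(SA),np.sin(SA)]);SY=np.array([-SX[1],SX[0]])
def st(x,y): return SC+x*SX+y*SY
E
python3 - <<'E'
from h import *
H=[.5563,.0368]
move_l([*H,.12],.15)
f=grab_frame('scene');A=cv2.resize(f['img'][160:250,290:390],(400,360),interpolation=2)
g=grab_frame('side');B=cv2.resize(g['img'][165:255,290:390],(400,360),interpolation=2)
cv2.imwrite('pics/c5.png',cv2.convertScaleAbs(np.hstack([A,B])[:,:,::-1],alpha=1.5,beta=10))
movep(P3(st(-.066,-.049),.13),down(SA+np.pi/2))
print(get_state()['clock'],get_state()['q'].round(2))
look('w4',dict(lock_top=.066,canister=0))
f=grab_frame('side');g=grab_frame('scene')
for n,c in(('side',f),('scene',g)):
  for r in tip_of(n,'lock_top')[:2]: print(n,r['score'],hit(c,r['centre'],.066))
E
```

```text
18.9417 [-0.68  0.21 -0.64  0.72  0.    0.49]
canister 0.77 [268. 259.] [ 0.3552 -0.2858  0.    ]
side 0.7 [ 0.39214248 -0.25597478  0.066     ]
scene 0.41 [ 0.39892295 -0.25738548  0.066     ]
```

View pics/c5.png

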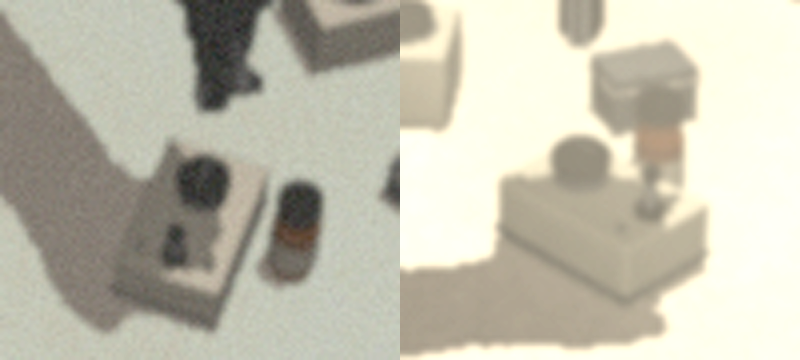

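View pics/w4.png

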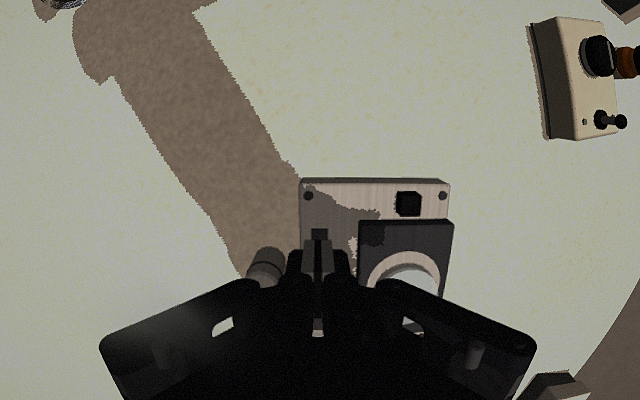

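c5 shows the head sitting low on the box with the joystick and bottle undisturbed, so it looks latched. w4 shows the closed fingers at about (318,240), in line with the slot and behind the lock. Now the push.

Run:
```python
from h import *
o=down(SA+np.pi/2)
r=move_l(P3(st(-.066,-.049),.047),.12,until_force=10);print('down',r,get_state()['position'])
if not r:
    r=move_l(P3(st(-.03,-.049),.047),.05)
    r=move_l(P3(st(.018,-.049),.047),.03,until_force=14)
    s=get_state();p=s['position'][:2]-SC;print(r,'x',p@SX,'y',p@SY,s['contact_force'].round(1),s['clock'])
    move_l([*(s['position'][:2]-.01*SX),.047-DZ],.1)
    move_l([*(s['position'][:2]-.01*SX),.13-DZ],.2)
    movep([.40,-.25,.25],down(np.pi/2))
    look('w5',dict(lock_top=.066,canister=0,dish=.048));print(get_state()['clock'])
    b=cv2.imread('pics/w5.png')[125:275,235:395]
    cv2.imwrite('pics/c6.png',cv2.convertScaleAbs(cv2.resize(b,(640,600),interpolation=2),alpha=1.5,beta=20))
```

```text
down False [ 0.37396215 -0.20835562  0.01486409]
True x 0.004969356978944136 y -0.04919488407112772 [-0.3  0.8 -0.2] 22.4583
lock_top 0.56 [282. 188.] [ 0.4131 -0.2909  0.066 ]
canister 0.73 [291. 139.] [ 0.3591 -0.2858  0.    ]
dish 0.94 [321. 226.] [ 0.4662 -0.2452  0.048 ]
24.8333
```

View pics/c6.png

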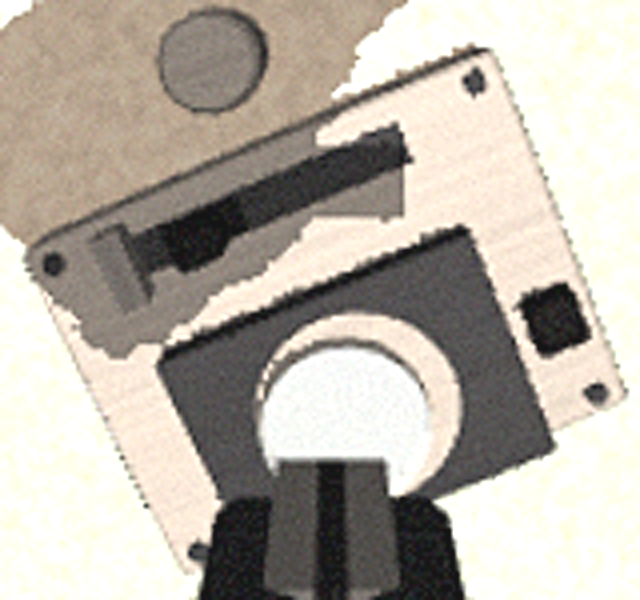

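Run:
```python
from h import *
def L(n):
    d=np.load(f'pics/{n}.npz');return {k:d[k] for k in d.files},d['T']
for n,p,z in(('w2',(317,168.2),.066),('w5',(286.2,184),.066),('w2',(265.8,191),.046),('w5',(266,189.5),.046)):
    f,T=L(n);h=hit(f,p,z,T)[:2]-SC;print(n,z,h@SX,h@SY)
```

```text
w2 0.066 -0.021509116828506952 -0.05004124976622806
w5 0.066 0.019427062513353886 -0.0481154692062246
w2 0.046 0.05065282285502429 -0.04590700048898101
w5 0.046 0.04947916907071002 -0.04882139603299907
```

The lock sits 30 mm before the bracket (29 mm nominal) and the push ended on a hard 14 N stop where predicted, so it is home. Now I grip the head, turn it and release it.

Run:
```python
from h import *
H=np.array([.5567,.0368]); a0=np.radians(160)
let_go()
movep(P3(H,.145),down(a0))
r=move_l(P3(H,.053),.1,until_force=10)
s=get_state();print(r,s['position'].round(4),s['clock'])
if not r:
    grab(30);s=get_state();print('gap',s['finger_gap']*85,s['contact_force'].round(1))
    for i in range(1,5):
        th=1.14*i/4
        movep(P3(H,.053+.004*th),down(a0-th))
        s=get_state();print(i,s['contact_force'].round(1),s['wrist_torque'].round(2),s['finger_gap']*85,s['clock'])
f=grab_frame('scene');A=cv2.resize(f['img'][160:250,290:390],(400,360),interpolation=2)
g=grab_frame('side');B=cv2.resize(g['img'][165:255,290:390],(400,360),interpolation=2)
cv2.imwrite('pics/c7.png',cv2.convertScaleAbs(np.hstack([A,B])[:,:,::-1],alpha=1.5,beta=10))
```

```text
False [0.5573 0.0367 0.0211] 28.0167
gap 37.91253581545066 [-0.7  0.7  4.5]
1 [ 0.9 -0.6  1.3] [-0.12 -0.36  0.07] 37.78520841491365 28.8833
2 [ 2.8 -1.7  1.5] [-0.34 -0.49  0.06] 37.918608593409814 29.2583
3 [ 1.8 -3.3  4.6] [-0.51 -0.37  0.06] 38.12025186230412 29.6333
4 [ 0.8 -3.2  6.6] [-0.69 -0.25  0.09] 37.94070191799823 30.0083
```

View pics/c7.png

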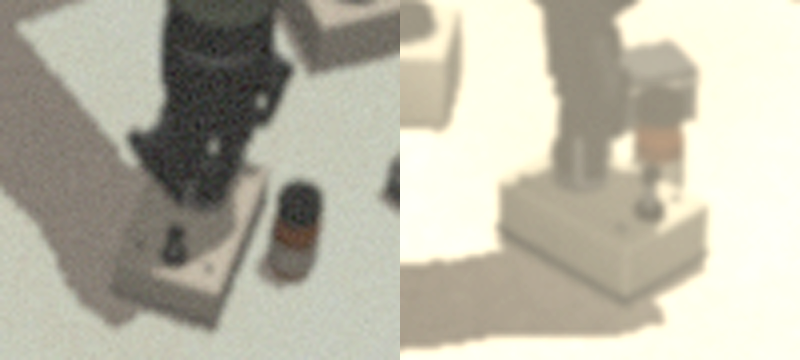

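c7 shows the head held between the fingers, with the bottle and joystick clear. The torque rose to 0.09 N m, as the return spring should give. I release, retreat and check.

Run:
```python
from h import *
let_go(); s=get_state(); print(s['contact_force'].round(1))
H=s['position'][:2]
r=move_l([*H,.12],.12)
movep([.50,.0,.25],down(np.pi/2))
f,T=look('w6',dict(stop_top=.084,lock_top=.066,oil_bottle=0,canister=0,dish=.048,tip_box=0));print(get_state()['clock'])
b=cv2.imread('pics/w6.png')[150:290,250:420];b3=cv2.imread('pics/w3.png')[150:290,250:420]
o=np.hstack([cv2.resize(x,(400,330),interpolation=2) for x in(b3,b)])
cv2.imwrite('pics/c8.png',cv2.convertScaleAbs(o,alpha=1.5,beta=20))
```

```text
[-0.5  0.1  0.4]
stop_top 0.94 [348. 233.] [0.5615 0.0363 0.084 ]
lock_top 0.79 [ 99. 118.] [ 0.4099 -0.2972  0.066 ]
oil_bottle 0.62 [366. 250.] [0.6218 0.0744 0.    ]
oil_bottle 0.53 [100. 118.] [ 0.4061 -0.3493  0.    ]
canister 0.86 [126.  86.] [ 0.3613 -0.2928  0.    ]
dish 0.73 [100. 122.] [ 0.4149 -0.3114  0.048 ]
dish 0.6 [138. 158.] [ 0.4713 -0.2444  0.048 ]
tip_box 0.6 [446. 256.] [0.636  0.2063 0.    ]
32.8667
```

View pics/c8.png

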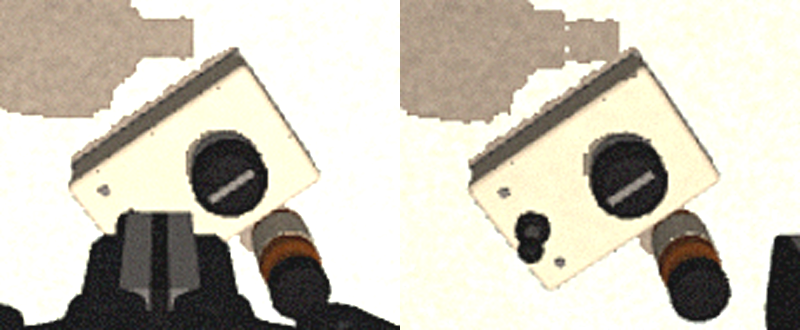

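w6 (right half) shows the head and strip at practically the same pixels as w3 (left half), which was taken before the press with the head up. I check that numerically.

Run:
```python
from h import *
a=cv2.imread('pics/w3.png',0);b=cv2.imread('pics/w6.png',0)
def sh(x0,x1,y0,y1):
    r=cv2.matchTemplate(cv2.resize(b[y0-8:y1+8,x0-8:x1+8],None,fx=4,fy=4,interpolation=2),cv2.resize(a[y0:y1,x0:x1],None,fx=4,fy=4,interpolation=2),cv2.TM_CCOEFF_NORMED)
    _,m,_,l=cv2.minMaxLoc(r);return m,(np.array(l)-32)/4
print('head',sh(334,362,214,240),'box corner',sh(340,390,168,205),'bottle',sh(358,385,238,280))
d=np.load('pics/w6.npz');f={k:d[k] for k in d.files};T=d['T']
# pixel shift expected for 8 mm drop
def px(p):
    M=np.linalg.inv(T@f['T_tool_cam']);c=M[:3,:3]@p+M[:3,3];th=np.arctan2(np.hypot(c[0],c[1]),c[2]);return f['cx']+f['fx']*th*c[0]/np.hypot(c[0],c[1]),f['cy']+f['fy']*th*c[1]/np.hypot(c[0],c[1])
print(px(np.array([.557,.037,.084])),px(np.array([.557,.037,.076])))
# bystanders before/after in the fixed views
for c in('scene','side'):
    f0=cv2.imread(f'pics/{c}.png',0);g=cv2.cvtColor(grab_frame(c)['img'],cv2.COLOR_RGB2GRAY)
    for n in('canister','oil_bottle','dish','tip_box','lock_top'):
        r=tip_of(c,n)[:1]
        if r: print(c,n,np.round(r[0]['centre']),round(r[0]['score'],2))
```

```text
head (0.9735801219940186, array([-0.25,  0.75])) box corner (0.9557103514671326, array([0.  , 0.75])) bottle (0.9862847924232483, array([-0.25,  0.75]))
(np.float64(348.48216800547937), np.float64(229.01392615643482)) (np.float64(347.8423348839143), np.float64(226.7207872416193))
scene canister [215. 220.] 0.54
scene oil_bottle [363. 225.] 0.68
scene dish [240. 231.] 0.79
scene tip_box [400. 210.] 0.81
scene lock_top [215. 221.] 0.48
side canister [266. 319.] 0.75
side oil_bottle [352. 217.] 0.65
side dish [317. 281.] 0.75
side tip_box [350. 192.] 0.92
side lock_top [288. 294.] 0.52
```

```bash
python3 -c "
from cell import *
sign_off();print(get_state()['clock'])"
```

```text
the job is handed in; nothing more can be done
the job is handed in; nothing more can be done
```

The job is done and handed in at about 33 s on the robot's clock. I pressed the mushroom stop until it latched, pushed the transport lock to its end stop, then turned the head clockwise by 1.14 rad and let go.

**Last checks**
- **Stop latched:** the force rose to 6.7 N, fell to zero and then met the hard stop. I inferred the latch from this force curve, with a side view to confirm it.
- **Lock home:** the push ended on a stop of at least 14 N, where I had predicted it. The close view puts the grip 30 mm before the bracket (29 mm nominal).
- **Stop released:** the head and the box corner moved by the same amount in the picture, 0.75 px, compared with one taken before the press. A latched head would sit about 2.3 px off, so it is fully up and back at its rest angle.
- **Bystanders:** the dish, bottle, canister and tip box were found where they stood, to within the detector's scatter of a few pixels.

**What failed or disagreed**
- **First press missed:** the first press and its recheck stopped short of the head. The real fingertips are about 32 mm above the reported TCP; I corrected for this afterwards.
- **Press force:** after the latch I kept pressing in small steps, and the fingertips reached about 61 N. That is under the 120 N wrist limit, but above 40 N if the fingers count as the gripper's body.
- **Lock position:** one absolute camera estimate of the lock read about 3.6 mm short of home. In that image the bracket also read about 2.5 mm short, so relative to the bracket the lock is about 1 mm from home.

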